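Take the used cartridge out of the bench vapour filter

ROBOT

A 6-joint arm with a two-finger parallel gripper is mounted at the origin on the work surface. World frame = base frame: x ahead of the robot, y to its left, z up, the work surface at z = 0. Lengths are in m, angles in degrees, forces in N, time in s.
With the tool pointing down it reaches from about 0.35 to 0.975 m from the base axis. Payload 4.9 kg.
Tool frame: the origin (TCP) lies on the centre line of the jaws, within the pads' length; the fingertips stand 17 mm ahead of it and the grasp point (between the pads) lies 2 mm behind it; z points along the fingers, y is the line along which they close (so a half turn about z gives the same grasp; the last joint's range is limited). The gripper opens to 85 mm and grips with 20 to 120 N. Pads are 22 mm wide; open, the fingers measure 114 mm over their backs; the gripper's body (76 mm by 85 mm) begins 54 mm behind the grasp point. The pads swing forward as they close: fully open they stand 13 mm farther back than shut.
Start: joints at [65.604, 3.019, 92.412, -0, 84.569, -6.818], TCP at [0.189, 0.596, 0.248] pointing down, gripper open.
Joint ranges: [-172.51, 172.51], [-57.92, 126.97], [3.15, 148.05], [-58.71, 238.71], [5.1, 150.11], [-179.66, 179.66]. Speed limits (degrees/s): [147.25, 147.25, 180, 180, 180, 180].

INTERFACE

Orientations are given as [roll, pitch, yaw] about the fixed x, y, z axes, in that order (R = Rz(yaw) Ry(pitch) Rx(roll)).
In Python, from cell import bot gives the robot as it stands. The module is installed in compiled form; this text tells all that it offers. Calls block until the motion is done:
- bot.move_to(position, orientation): joint-space move of the TCP to a pose.
- bot.move_straight(position, orientation=None, velocity=0.15, guard=None): straight line of the TCP; orientation=None keeps the orientation; velocity is the mean speed in m/s. With guard (N) it stops when the force on the tool has changed by that much, and returns True; else False.
- bot.set_joints(angles): joint-space move.
- bot.move_gripper(opening): finger opening in m; the grip force is fixed at half the most; returns when the fingers have stopped.
- bot.hold(seconds).
- bot.solve_ik(position, orientation): joint angles nearest the present ones, or None.
- bot.sense(): the state.
- bot.get_image(name): name is "side" or "top" or "wrist"; returns the picture (420x560x3 uint8, red, green, blue); there is no depth.
- bot.camera_info(name): a dict with "camera_matrix" (3x3 intrinsics, pixels), "k1" (the pictures are not rectified: a ray, as slopes to the right and down, at radius r is drawn at 1 + k1 r^2 times it, then the intrinsics apply), "rvec" (rotation vector, rad) and "tvec" (3), from world to camera coordinates, as OpenCV has them. Camera axes: x right, y down, z forward; pixel columns grow to the right and rows downward; lengths in m; the calibration is good to about 2 mm. A picture is of the moment at which its call begins: read the wrist's pose just before it. camera_info takes no time and is no camera call; for the wrist camera it gives the pose at the moment of the call.
A pose or a line that the arm cannot do raises bot.Unreachable and nothing moves.
- bot.finish_job(): hands the job in; it is judged then, once.
The state is a dict: "clock": time; "joint_positions": joint angles; "qvel": joint speeds; "tau": joint torques, N m; "ee_pos": TCP position; "tool_rot": TCP orientation; "contact_force": force on the tool from outside, world axes, zero at the start; "ft_torque": the same for the moment, N m; "width": finger opening in m; "grasp_force": force on a finger pad.
Only numpy, scipy, OpenCV 4.12 (cv2) and the standard library are available. Lean on these libraries where they do the work, as an engineer would, in place of code of your own. Each camera call takes 0.05 s, during which the arm holds its last target. There are 200 camera calls.

TASK

Take the used filter cartridge out of the blue vapour filter: turn its grey cover by the red grip bar about a quarter turn anticlockwise (seen from above) until its two lugs stand in the notches of the rim, lift it off and set it on the cork mat with the grip bar up. Then lift the cartridge out by its orange handle and stand it upright in the steel tray. Keep cover and cartridge level on the way, and leave the paint tubes, bottle, jar, palette knife and candle where they are.

Things in the scene. Friction and masses are not known exactly. Their poses are not given: they have to be found in the camera images.
- housing: fixed round blue filter housing, 132 mm across (foot 144 mm), 100 mm tall, open at the top, with an outlet stub reaching 105 mm out along its +x at 45 mm height (radius 24). Origin at the centre of its underside, z up. The well inside has 46 mm radius and its floor at z = 12 mm. Yaw within 0.5 rad of the world's.
- seat (a point): centre of the housing's ledge, z = 84 mm, on which the cover rests, level and with 2.5 mm play. Above it an aluminium lip (z = 92 to 100 mm, inner radius 50.5 mm) holds the cover's lugs down. Axes are the housing's. Locked = cover's x along the housing's x (0 to 6 degrees at the start). Only friction resists the turn.
- notch (a point): middle of one of the lip's two opposite notches, top of the rim, 58 mm from the axis, 84 degrees anticlockwise (from above) from the housing's +x; the other is opposite. Yellow ticks mark both. Turned anticlockwise to 84 degrees, give or take 7, from the housing's x, the cover lifts out freely; rigid stops lie at about -4 and +94 degrees.
- cover: loose grey cover, 0.15 to 0.31 kg: disc 96 mm across, 20 mm thick; two lugs at its bottom edge, 24 mm wide, 6 mm thick, reach 57 mm from the axis along its +x and -x (yellow ticks on the disc); on top a red upright grip bar, 64 mm long along x, 14 mm wide along y, z = 20 to 48 mm. Origin: centre of the underside, z up; at the start 84 mm above the table.
- used_filter: loose brown cartridge, 0.12 to 0.26 kg, standing in the well under the cover with 8 mm play all round: 76 mm across, 40 mm tall, on top an orange upright handle bar, 50 mm long along x, 12 mm wide along y, z = 40 to 66 mm. Origin: centre of the underside, z up; at the start 12 mm above the table. Yaw within 0.6 rad of the housing's.
- mat: fixed square cork mat, 180 x 180 x 4 mm; origin at the centre of its underside, top at z = 4 mm. Left or right of the housing.
- tray: fixed open steel tray, 180 x 180 mm, 35 mm tall, walls and floor 5 mm thick; origin at the centre of its underside. On the other side of the housing.
- tube_red: bystander, to be left alone: paint tube, white with a red band, lying, 120 x 34 x 23 mm; origin at its underside
- tube_ochre: bystander, to be left alone: paint tube, white with an ochre band, lying, 130 x 36 x 23 mm; origin at its underside
- tube_black: bystander, to be left alone: paint tube, white with a black band and cap, lying, 145 x 42 x 23 mm; origin at its underside
- bottle_clear: bystander, to be left alone: clear bottle with a white cap, 66 mm wide, 150 mm tall; origin at its underside
- jar_amber: bystander, to be left alone: amber jar with a black cap, 54 mm wide, 90 mm tall; origin at its underside
- palette_knife: bystander, to be left alone: spatula-shaped palette knife, lying, 200 mm long; origin at its underside
- candle: bystander, to be left alone: cream pillar candle, 60 mm wide, 80 mm tall; origin at its underside
Mind the look-alikes: they are no part of the job. Leave any turquoise look-alike of the cover alone.

How it is judged (in metres and radians):
On the way, in this order (a step that is already met when the one before it is completed fails the run):
1. the cover is turned to the notches while still seated in the housing (angle between the x axis of cover and the x axis of housing, either way round above 1.27 rad and z of cover in the frame of housing below 0.089 m and horizontal distance between cover and housing below 0.008 m), for 0.1 s.
2. the cover lies on the mat, grip bar up, let go, before the cartridge is taken (x of cover in the frame of mat between -0.05 and 0.05 m and y of cover in the frame of mat between -0.05 and 0.05 m and z of cover in the frame of mat below 0.009 m and angle between cover's own z axis and vertical below 0.1 rad and contact force between the fingers and cover below 0.1 N and horizontal distance between used_filter and housing below 0.015 m and z of used_filter in the frame of housing below 0.02 m), for 0.2 s.
At the end, for the whole second after the job is handed in: The cover lies at rest on the mat, grip bar up (within 0.1 rad), its centre within 50 mm of the mat's centre along each of the mat's axes; the cartridge stands at rest, upright within 0.1 rad, on the tray's floor (x of cover in the frame of mat between -0.05 and 0.05 m and y of cover in the frame of mat between -0.05 and 0.05 m and z of cover in the frame of mat below 0.009 m and angle between each of cover, used_filter's own z axis and vertical below 0.1 rad and x of used_filter in the frame of tray between -0.05 and 0.05 m and y of used_filter in the frame of tray between -0.05 and 0.05 m and z of used_filter in the frame of tray below 0.01 m and linear speed of each of cover, used_filter below 0.02 m/s); the robot touches nothing.
It fails at once if a bystander was moved more than 30 mm (distance of any of tube_red, tube_ochre, tube_black, bottle_clear, jar_amber, palette_knife, candle from where it was at the start of the episode above 0.03 m).
It fails at once if the cover or the cartridge was tipped by more than 0.5 rad (angle between any of cover, used_filter's own z axis and vertical above 0.5 rad).
It also fails if it takes over 69 s, if anything falls off the work surface, if the arm or the gripper's body presses on something with over 40 N, if the wrist force passes 120 N, or if a joint passes its speed limit or range.

## Working session

There is one attempt and no reset: what is moved stays moved. The work goes in short steps, each a Python script; the robot and the scene stay as the last script left them, time stands still between calls to the robot, and variables do not carry over. Pictures are saved under pics/ and viewed, at most 10 in all, crops included, and the job is handed in when it is done.

```bash
mkdir -p pics
cat > h.py <<'E'
import numpy as np, cv2
from cell import bot
def save(img,n): cv2.imwrite(f'pics/{n}.png',cv2.cvtColor(img,cv2.COLOR_RGB2BGR))
def ray(c,uv):
    K=np.array(c['camera_matrix']);k=c['k1']
    d=np.array([(uv[0]-K[0,2])/K[0,0],(uv[1]-K[1,2])/K[1,1]]);s=d.copy()
    for _ in range(30): s=d/(1+k*(s@s))
    R,_=cv2.Rodrigues(np.array(c['rvec'],float)); t=np.array(c['tvec'],float).ravel()
    return -R.T@t, R.T@np.array([s[0],s[1],1])
def at(c,uv,z):
    o,d=ray(c,uv); return (o+d*(z-o[2])/d[2])
def proj(c,P):
    K=np.array(c['camera_matrix']);R,_=cv2.Rodrigues(np.array(c['rvec'],float))
    p=R@np.array(P)+np.array(c['tvec'],float).ravel(); s=p[:2]/p[2]; s=s*(1+c['k1']*(s@s))
    return K[:2,:2]@s+K[:2,2]
E
python3 - <<'E'
from h import *
for n in('top','side'):
    save(bot.get_image(n),n+'0'); c=bot.camera_info(n); print(n,ray(c,(280,210)),c)
print(bot.sense())
a=cv2.imread('pics/top0.png');b=cv2.imread('pics/side0.png')
E
```

```text
top (array([ 0.39951617, -0.06211823,  1.45578998]), array([ 0.10576198, -0.01301132, -0.99445641])) {'camera_matrix': array([[530.74799856,   0.        , 273.73326849],
       [  0.        , 530.74799856, 216.69240419],
       [  0.        ,   0.        ,   1.        ]]), 'k1': -0.18164442362976, 'rvec': array([ 2.20427493, -2.14553831,  0.10426966]), 'tvec': array([-0.07871335,  0.53108714,  1.41228431])}
side (array([ 0.14018383, -1.04649911,  0.79496631]), array([ 0.29457473,  0.7780894 , -0.55489899])) {'camera_matrix': array([[470.85495725,   0.        , 278.25371185],
       [  0.        , 470.85495725, 214.62595114],
       [  0.        ,   0.        ,   1.        ]]), 'k1': 0.04150811400308168, 'rvec': array([ 2.14122264, -0.38756558,  0.20415507]), 'tvec': array([-0.49738513,  0.13299477,  1.21725254])}
{'clock': 0.1, 'joint_positions': array([ 6.56042367e+01,  3.05598533e+00,  9.24830378e+01, -1.76981043e-04,
        8.45680631e+01, -6.81652717e+00]), 'qvel': array([ 0.08852368, -0.03471454, -0.18461591, -0.03869394, -0.08243122,
       -0.02674219]), 'tau': array([-1.90194878e-04, -3.94899130e+01, -3.71365178e+01, -1.32128957e-04,
        3.86437910e-03, -8.82571584e-06]), 'ee_pos': array([0.18853202, 0.59534117, 0.24717115]), 'tool_rot': array([-1.79893650e+02, -1.25351883e-02,  1.62420769e+02]), 'contact_force': array([ 0.44447244, -0.43845326, -1.15665476]), 'ft_torque': array([-0.05169538, -0.0789256 ,  0.01385664]), 'grasp_force': 0.0, 'width': 0.08556678215091884}
```

View pics/top0.png

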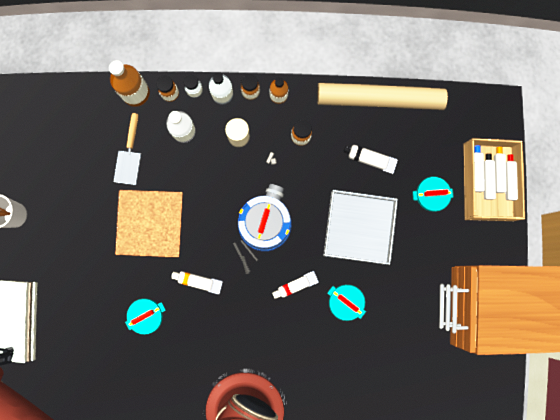

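View pics/side0.png

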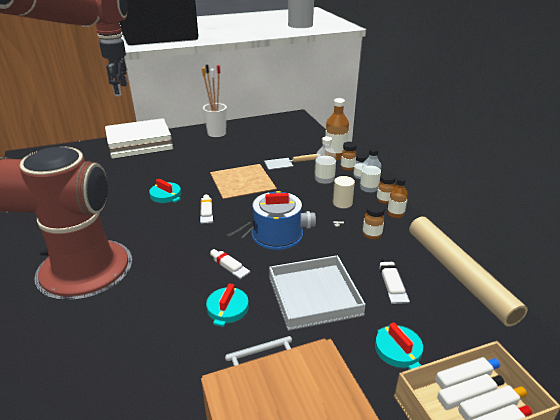

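Candidates for the cover: the grey disc with red bar in the blue housing at top (264,222) / side (278,205). Turquoise look-alikes are at top (434,194), (347,302) and (145,316), so I choose the grey one. The mat is at top (149,224), the tray at (361,227). I'll measure these and take a close crop.

Run:
```python
from h import *
im=cv2.cvtColor(cv2.imread('pics/top0.png'),cv2.COLOR_BGR2RGB).astype(int); c=bot.camera_info('top')
def und(mask,z):
    ys,xs=np.nonzero(mask); return np.array([at(c,(x,y),z)[:2] for x,y in zip(xs,ys)])
def win(x0,x1,y0,y1):
    m=np.zeros(im.shape[:2],bool);m[y0:y1,x0:x1]=1;return m
r,g,b=im[...,0],im[...,1],im[...,2]
red=(r>140)&(g<70)&(b<70)&win(240,290,195,250)
p=und(red,.132);q=p-p.mean(0);w,v=np.linalg.eigh(q.T@q/len(q));print('bar',p.mean(0),np.sqrt(12*w),np.degrees(np.arctan2(v[1,1],v[0,1])),len(p))
blue=(b>r+30)&win(225,300,180,262)
for n,m,z in(('mat',(r>b+30)&win(105,195,180,265),.004),('tray',(r+g+b>240)&win(318,405,183,272),.035)):
    p=und(m,z); rect=cv2.minAreaRect(p.astype(np.float32)*1000); print(n,rect,p.mean(0))
p=und(blue,.1);print('blue',cv2.minEnclosingCircle(p.astype(np.float32)*1000))
for uv in[(275,189),(241,225),(288,219)]: print(uv,at(c,uv,.1), at(c,uv,.069))
cr=im[170:270,215:315].astype(np.uint8);save(cv2.resize(cr,None,fx=4,fy=4,interpolation=cv2.INTER_CUBIC),'crop')
wc=bot.camera_info('wrist');o,d=ray(wc,(280,210));s=bot.sense();print(o-s['ee_pos'],d,s['tool_rot'],wc['camera_matrix'])
```

```text
bar [ 0.51265735 -0.03907048] [0.0114315  0.06018344] 165.12946456686518 111
mat ((508.13800048828125, 282.79681396484375), (183.9432373046875, 184.6749725341797), 89.47071075439453) [0.50784917 0.28217968]
tray ((511.339599609375, -299.89007568359375), (185.0237579345703, 184.0128173828125), 83.5909652709961) [ 0.51086956 -0.29932361]
blue ((508.9831237792969, -38.480796813964844), 72.53971099853516)
(275, 189) [ 0.59781212 -0.06557025  0.1       ] [ 0.60234614 -0.06564918  0.069     ]
(241, 225) [0.50234951 0.01906701 0.1       ] [0.50470079 0.0209233  0.069     ]
(288, 219) [ 0.52106076 -0.10097036  0.1       ] [ 0.52383986 -0.10185871  0.069     ]
[-0.07446584  0.02343315  0.12538712] [ 0.30412499 -0.09822803 -0.9477026 ] [-1.79893650e+02 -1.25351883e-02  1.62420769e+02] [[346.31061585   0.         279.79894454]
 [  0.         346.31061585 204.19850297]
 [  0.           0.           1.        ]]
```

View pics/crop.png

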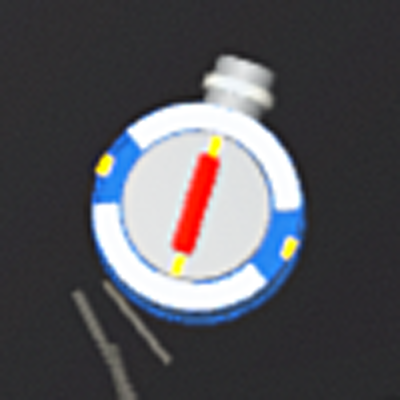

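The crop shows a grey cover, red bar with yellow ticks at (215,147)/(178,263), and notch ticks at (105,165) and (290,249). The stub is at (240,85), so the locked state is consistent. Next is a close wrist view.

Run:
```python
from h import *
bot.move_to([.511,-.039,.29],[180,0,-15]); bot.hold(.2)
s=bot.sense();c=bot.camera_info('wrist');im=bot.get_image('wrist');save(im,'w1')
print(s['clock'],s['ee_pos'],s['tool_rot'],s['joint_positions'].round(1))
np.save('w1.npy',{k:np.array(v) for k,v in c.items()},allow_pickle=True)
i=im.astype(int);r,g,b=i[...,0],i[...,1],i[...,2]
m=((r>150)&(g>140)&(b<90)).astype(np.uint8)
n,l,st,ce=cv2.connectedComponentsWithStats(m)
for k in range(1,n):
    if st[k,4]>15: print(st[k],ce[k],at(c,ce[k],.1),at(c,ce[k],.104))
ys,xs=np.nonzero((r>140)&(g<70)&(b<70)); print(len(xs))
```

```text
2.825 [ 0.51104207 -0.03854618  0.28995816] [-1.79998371e+02  7.60363325e-03 -1.49469928e+01] [-12.6 -13.9 104.2   0.   89.6  92.3]
[279 130   6  13  75] [281.53333333 136.08      ] [ 0.55017871 -0.05113405  0.1       ] [ 0.55063525 -0.05123356  0.104     ]
[209 164   7  13  82] [212.03658537 170.18292683] [0.53663423 0.01904153 0.1       ] [0.53726259 0.01805177 0.104     ]
[346 183   8  13  80] [349.525  188.3125] [ 0.48669064 -0.10050512  0.1       ] [ 0.48795259 -0.09997831  0.104     ]
[278 222   7   6  30] [281.         224.16666667] [ 0.46843968 -0.0288889   0.1       ] [ 0.46993316 -0.02927062  0.104     ]
[467 260   8   5  23] [470.26086957 262.26086957] [ 0.38002583 -0.20182232  0.1       ] [ 0.38264094 -0.20001019  0.104     ]
2028
```

View pics/w1.png

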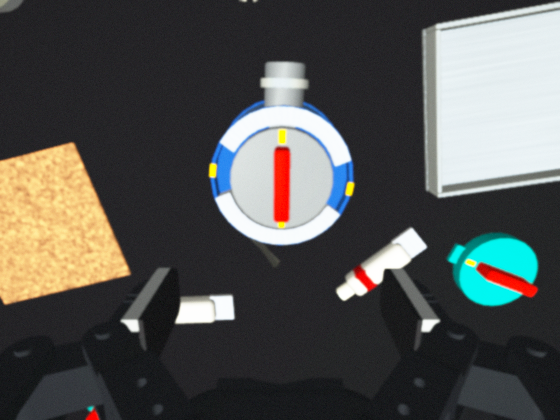

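Ticks in the wrist view: notches at (212,170) and (350,188), cover tick at (282,136). That gives the axis at about (0.512,-0.0405), housing yaw -16.7°, cover +1.6° relative to it. Next: grasp and turn.

Run:
```python
from h import *
C=[.512,-.0405]
bot.move_to(C+[.17],[180,0,-15.1])
print(bot.move_straight(C+[.125],velocity=.08,guard=10))
bot.move_gripper(0.0)
s=bot.sense();print(s['clock'],s['ee_pos'],s['width'],s['grasp_force'],s['contact_force'])
for k in range(1,7):
    bot.move_to(C+[.125],[180,0,-15.1+82.4*k/6])
    s=bot.sense();print(round(s['clock'],2),s['ee_pos'].round(4),s['tool_rot'][2].round(2),s['contact_force'].round(1),s['ft_torque'].round(2))
bot.hold(.2)
print(bot.sense()['joint_positions'].round(1)); save(bot.get_image('wrist'),'w2')
```

```text
False
4.7917 [ 0.51226216 -0.04054623  0.12537204] 0.012592061647352422 60.34924864768982 [0.72642904 0.70576618 1.12800575]
5.13 [ 0.5122 -0.0406  0.1253] -1.53 [ 0.4 -0.4  2.8] [-0.   -0.02  0.08]
5.47 [ 0.5122 -0.0405  0.1253] 12.12 [-0.5 -0.5  3.8] [0.07 0.09 0.09]
5.82 [ 0.5123 -0.0406  0.1254] 25.82 [-0.  -0.4  3.9] [0.06 0.06 0.16]
6.16 [ 0.5123 -0.0406  0.1254] 39.54 [0.6 0.2 4.8] [0.03 0.11 0.14]
6.5 [ 0.5123 -0.0406  0.1254] 53.27 [-0.6  0.9  6. ] [0.03 0.04 0.17]
6.84 [ 0.5122 -0.0406  0.1253] 67.03 [-0.8  0.5  6.1] [0.02 0.02 0.15]
[-12.8  -6.  113.5  -0.   72.5  10.1]
```

View pics/w2.png

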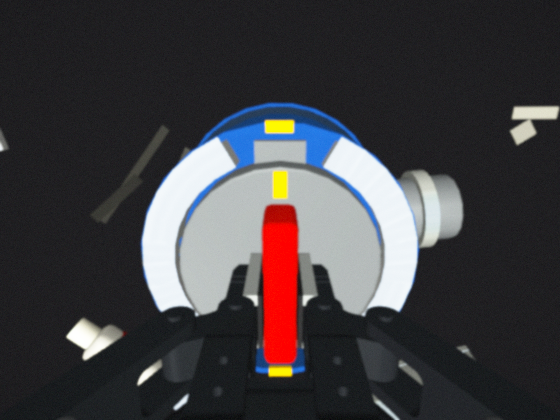

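The lug stands in the notch at (280,150), in line with the tick at (280,126). Lift the cover and place it on the mat.

Run:
```python
from h import *
C=[.512,-.0405];M=[.508,.282];o=[180,0,67.3]
print(bot.move_straight(C+[.24],velocity=.08,guard=25)); s=bot.sense();print(s['ee_pos'],s['contact_force'],s['width'])
if s['ee_pos'][2]>.235:
    bot.move_straight(M+[.24],o,velocity=.15)
    bot.move_straight(M+[.06],velocity=.12)
    print(bot.move_straight(M+[.043],velocity=.03,guard=5))
    s=bot.sense();print(s['ee_pos'],s['contact_force'],s['width'],s['clock'])
    bot.move_gripper(.085);bot.hold(.2)
    bot.move_straight(M+[.2],velocity=.15)
    bot.move_to(C+[.29],[180,0,-15]);bot.hold(.3)
    np.save('w3.npy',{k:np.array(v) for k,v in bot.camera_info('wrist').items()},allow_pickle=True)
    save(bot.get_image('wrist'),'w3');t=bot.get_image('top');save(t,'top3');print(bot.sense()['clock'])
    w=cv2.imread('pics/w3.png')[60:260,20:420];t=cv2.imread('pics/top3.png')[170:270,100:300]
    cv2.imwrite('pics/c3.png',np.vstack([cv2.resize(w,(600,300)),cv2.resize(t,(600,300))]))
```

```text
False
[ 0.5116694  -0.04042555  0.23923423] [ 0.61155228 -0.18272076 -3.06716459] 0.012603568222186423
True
[0.50812224 0.28203068 0.04535465] [0.41480096 0.33133768 2.08685322] 0.012605646996546002 13.125
16.8667
```

View pics/c3.png

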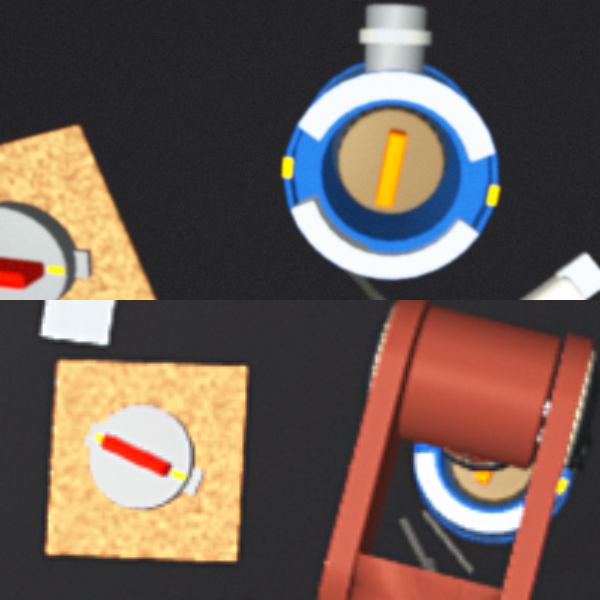

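The cover lies upright on the mat near its centre, and the cartridge's orange handle is at about (390,168) in the crop. Now measure the handle pose.

Run:
```python
from h import *
c=np.load('w3.npy',allow_pickle=True).item()
i=cv2.cvtColor(cv2.imread('pics/w3.png'),cv2.COLOR_BGR2RGB).astype(int);r,g,b=i[...,0],i[...,1],i[...,2]
m=(r>180)&(b<70)&(g>80); m[:100]=0;m[220:]=0;m[:,:240]=0;m[:,330:]=0
ys,xs=np.nonzero(m);print(len(xs),xs.min(),xs.max(),ys.min(),ys.max())
for nm,mm in(('all',m),('bright',m&(r>235))):
    ys,xs=np.nonzero(mm)
    if len(xs)<20: continue
    p=np.array([at(c,q,.078)[:2] for q in zip(xs,ys)]);R=cv2.minAreaRect((p*1000).astype(np.float32));q=p-p.mean(0);w,v=np.linalg.eigh(q.T@q/len(q))
    print(nm,len(p),p.mean(0),R,np.sqrt(12*w),np.degrees(np.arctan2(v[1,1],v[0,1])))
# brown disc rim z=.052
m=(abs(r-185)<40)&(r>g+15)&(g>b+10)&(b>70);m[:100]=0;m[220:]=0;m[:,:240]=0;m[:,330:]=0
ys,xs=np.nonzero(m);p=np.array([at(c,q,.052)[:2] for q in zip(xs,ys)]);print(len(p),cv2.minEnclosingCircle((p*1000).astype(np.float32)))
```

```text
643 270 290 146 197
all 643 [ 0.51474412 -0.04154694] ((514.74072265625, -41.6291389465332), (12.7505464553833, 52.508453369140625), 63.670326232910156) [0.01260873 0.05073857] 153.70555162472016
bright 615 [ 0.51396166 -0.0412444 ] ((513.4601440429688, -41.01094055175781), (12.62022590637207, 49.66619110107422), 63.3545036315918) [0.01248247 0.04905085] 153.4473812975073
3006 ((513.5361328125, -41.07513427734375), 37.02867889404297)
```

Run:
```python
from h import *
P=[.5137,-.0411];T=[.511,-.2995];o=[180,0,-26.5]
bot.move_gripper(.035)
bot.move_to(P+[.15],o)
g=bot.move_straight(P+[.072],velocity=.06,guard=6);s=bot.sense();print(g,s['ee_pos'],s['contact_force'],s['width'])
if not g:
    bot.move_gripper(0.);s=bot.sense();print(s['width'],s['grasp_force'],s['contact_force'],s['clock'])
    if s['width']>.008:
        print(bot.move_straight(P+[.23],velocity=.08,guard=25));s=bot.sense();print(s['ee_pos'],s['width'],s['contact_force'])
        if s['ee_pos'][2]>.22:
            bot.move_straight(T+[.23],o,velocity=.15);bot.move_straight(T+[.08],velocity=.12)
            print(bot.move_straight(T+[.062],velocity=.03,guard=4));s=bot.sense();print(s['ee_pos'],s['width'],s['contact_force'])
            bot.move_gripper(.04);bot.hold(.2);bot.move_straight(T+[.25],velocity=.12)
            bot.move_to([.35,.3,.35],[180,0,30]);bot.hold(.3)
            a=bot.get_image('top');b=bot.get_image('side');print(bot.sense()['clock'])
            save(np.vstack([cv2.resize(x,(400,300)) for x in(a,b)]),'end')
```

```text
False [ 0.51407412 -0.04116021  0.07251963] [ 1.01828347 -0.66639725  0.23352197] 0.035125216932262275
0.010458036185622802 59.8335599899292 [-0.22702141  0.22762846  0.82973884] 19.8083
False
[ 0.51346462 -0.04107063  0.22946537] 0.01071555536044736 [-0.12869824 -0.50851509 -1.51397786]
True
[ 0.51111889 -0.29955241  0.06552244] 0.010822624791514605 [ 0.35065264 -1.10861357  2.8726957 ]
30.6333
```

View pics/end.png

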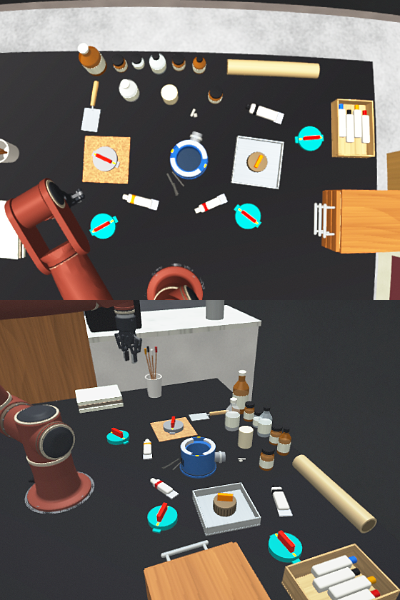

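The cover lies on the mat at (105,158) and the cartridge stands upright in the tray at (258,161). The bystanders are where they were, and the arm is clear.

```bash
python3 -c "
from cell import bot
print(bot.finish_job())"
```

```text
the job is handed in; nothing more can be done
None
```

I handed the job in at about 31 s on the robot's clock: the cover lies grip bar up on the cork mat, the cartridge stands upright in the steel tray, and the final pictures show no bystander moved; no verdict was returned.

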